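# Lock the polishing lathe's spindle for a wheel change

## Robot

A 6-joint arm with a two-finger parallel gripper is mounted at the origin on the work surface. World frame = base frame: x ahead of the robot, y to its left, z up, the work surface at z = 0. Lengths are in mm, angles in rad, forces in N, time in s.
With the tool pointing down it reaches from about 275 to 825 mm from the base axis. Payload 5.2 kg.
Tool frame: the origin (TCP) lies midway between the tips of the shut fingers; the grasp point (between the pads) lies 19 mm behind it; z points along the fingers, y is the direction in which the jaws open and shut (so a half turn about z gives the same grasp; the last joint's range is limited). The gripper opens to 93 mm and grips with 3 to 60 N. Pads are 15 mm wide; open, the fingers measure 128 mm over their backs; the gripper's body (75 mm by 188 mm) begins 65 mm behind the grasp point.
Start: joints at [1.14, 0.259, 1.535, -0, 1.348, -0.203], TCP at [124.186, 535.801, 218.653] pointing down, gripper open.
Joint ranges: [-3.14, 3.14], [-0.91, 2.08], [0.19, 2.58], [-1.22, 4.36], [0.22, 2.71], [-3.12, 3.12]. Speed limits (rad/s): [2.57, 2.57, 3.14, 3.14, 3.14, 3.14].

## Interface

Orientations are given as a unit quaternion [x, y, z, w].
In Python, from station import * gives the robot as it stands.
- The arm moves only by the shell command python3 -m pendant 'ROWS' [FORCE]. ROWS is JSON, a list of rows, each a list of 7 numbers: the turn, a rotation vector about the tool's x, y, z in degrees, then the shift along the tool's x, y, z in mm, then the closure, from 0 (fully open) to 1 (shut). In form: [[ax, ay, az, dx, dy, dz, jaw], ...]. A call has 1 to 12 rows; each row shifts and turns the commanded pose from where the row before left it, along the tool's axes as they then stand; what a row does not reach is not made up. A row lasts 1/8 s, in which the tool goes at most 62.5 mm and 10.7 degrees, less where a joint would pass 70% of its speed; a pose out of reach is approached as far as the arm can. A call is refused whole if a number of a shift passes 62.5 or a number of a turn 10.7, either way. A call with a gripper value outside its range is refused whole. The fingers move at their own pace and stop on an object; FORCE is the grip in N (left out, the last holds). Time passes only in rows, so rows that do not move let the fingers close. It gives the time, the measured TCP pose, the force and the opening at its end, in the units of the state.
- sense(): the state, without advancing time (a new reading comes with each control period).
- get_image(name): name is "side" or "top"; returns (picture, depth): 384x512x3 uint8, red, green, blue; 384x512 float32, mm along the optical axis (not along the pixel's ray), 0 where there is no reading.
- calibration(name): a dict with "fovy" (degrees; the focal length in pixels is half the picture's height over the tangent of half this angle, whatever the lens; pixels are square), "cx", "cy" (the principal point, pixels), "dist" ([k1, k2, p1, p2, k3] as OpenCV has them; the pictures are not rectified), "position" and "attitude" of the camera in the world. Camera axes: x right, y up, looking along -z (the intrinsics and any distortion apply to the point x, -y, -z); pixel columns grow to the right and rows downward; lengths in mm; the calibration is good to about 2 mm. A picture is of the moment at which its call begins. calibration takes no time and is no camera call.
- hand_in(): hands the job in, once; it reports no verdict.
Trained networks look in the newest picture that a camera, given by its name, has taken for a name from the list of things; names that differ only in an ending like _2 or _b are one class to them, and where a whole thing is asked for, a point or a joint stands for the part that bears it (a point fixed in the world has none). Each returns a list of dicts, best first, with "p" (0 to 1); they miss things now and then, are a little off and sometimes report something else, mostly with a low value. They report only what shows in the picture. A call takes as long as a camera call.
- look_for(camera, thing): "xy" ([column, row] in pixels, amid what is visible of it).
The state is a dict: "t": time; "qpos": joint angles; "qvel": joint speeds; "joint_efforts": joint torques, N m; "ee_pos": TCP position; "ee_rot": TCP orientation; "contact_force": force on the tool from outside, world axes, zero at the start; "moment": the same for the moment, N m; "width": opening from 0.0 (shut) to 1.0 (fully open).
Only numpy, scipy, OpenCV 4.12 (cv2) and the standard library are available. Lean on these libraries where they do the work, as an engineer would, in place of code of your own. Each camera call takes 0.05 s, during which the arm holds its last target.

## Task

Lock the spindle of the polishing lathe so that its wheel can be changed: with a fingertip, push the red-ball handle of the locking bolt along its slot towards the pale buffing wheel as far as it goes, then push it round the corner of the slot, over towards the front of the machine (the side with the switch), until it lies at the very end of the short leg, and take the hand away. Only push it, with the fingers together: do not pinch the handle or force it hard against its stops. Do not turn the wheels, do not press the green start button, and leave the loose things on the bench where they are.

Things in the scene. Friction and masses are not known exactly. Their poses are not given: they have to be found in the camera images.
- lathe: Grey polishing lathe, fixed to the bench; on a pedestal a motor with a bearing arm (56 mm in diameter, ending at y 270 mm) at either side. Origin: centre of its underside, on the bench. x is level and points to its back (the front, with the switch, faces -x), y runs along the spindle towards the pale buffing wheel, z up. Spindle axis 165 mm above the origin.
- motor_mid (a point): Centre of the lathe's motor, 165 mm above the bench; axes as the lathe's. The motor is 156 mm in diameter (top 243 mm above the bench) within 85 mm of here along y, then tapers to 80 mm in diameter at 135 mm. Two oil caps at y -30 and 30 mm rise to 254 mm.
- buff_mid (a point): Centre of the pale cotton buffing wheel, 200 mm in diameter and 34 thick, at y 331 mm in the lathe's frame; its top is 265 mm above the bench. 32 to 46 mm from it towards the motor sits a notched steel collar of 60 mm radius. The dark wire wheel is at the lathe's other end.
- slot_start (a point): On the axis of the lock's sleeve, below the handle when bolt is 0: x 0, y 185, z 211 mm in the lathe's frame. The dark steel sleeve, 32 mm in diameter, lies along y from -40 to 80 mm from here. Its L-shaped slot has a long leg along the top, then at the end nearest the pale wheel a short leg round the sleeve to its front (-x) side.
- handle: Handle of the locking bolt: a red ball 28 mm in diameter on a steel rod 8 mm in diameter that stands out of the slot. Origin: the centre of the ball, 62 mm from the sleeve's axis; z points out along the rod. At the start upright, ball centre 273 mm above the bench, at y 185 mm plus bolt in the lathe's frame. Its rubber foot lets the ball lean (about 1 mm for 3 N) and spring back.
- bolt (a joint): Travel of the locking bolt with its handle along the sleeve, in m, towards the pale wheel (lathe +y): 0 at the open end of the slot, 0.045 at its far end, where the bolt's nose stands in a notch of the collar. It slides with a few newtons of friction and stays where it is left; no spring.
- turn (a joint): Swing of the handle about the sleeve's axis, in rad: 0 upright, growing as the ball goes over towards the front (-x of the lathe) and down; 1.047 at the end of the short leg, where the rod points forward and 30 degrees above level. The slot lets it swing only with bolt over about 0.042, then keeps the bolt in. Light friction (1 N at the ball); it stays where left.
- spindle (a joint): Turn of the spindle with collar and both wheels, in rad; about 0 at the start, with a notch of the collar in line with the bolt. It turns with a push of about 2 N at the rim of a wheel.
- start (a joint): Green start button (18 mm in diameter) on the switch plate at the middle of the pedestal's front, 85 mm above the bench: m pressed in, 0 free, 0.005 fully in. The red stop beside it is fixed.
- tin_mid (a point): Bystander: low tin of polish with a white lid and a blue band, 72 in diameter and 55 high; its centre.
- compound_bar_mid (a point): Bystander: red-brown bar of polishing compound, 110 x 50 x 40; its centre.
- strip_mid (a point): Bystander: flat brass strip, 260 x 25 x 8; its centre.
- pull1_mid (a point): Bystander: round brass drawer pull, 48 in diameter and 50 high, standing below the lock; its centre.
- pull2_mid (a point): Bystander: another brass drawer pull, 48 in diameter and 50 high; its centre.
- spanner_grip (a point): Bystander: steel spanner 180 long, lying flat; the middle of its handle.
- felt_mid (a point): Bystander: hard felt wheel lying flat, 100 in diameter and 24 high; its centre.

How it is judged:
By the outcome, as a careful person would: the job done as asked, in the order asked, and still so for the second after the job is handed in, with the robot touching nothing.
It also fails if it takes over 45 s, if anything falls off the work surface, if the arm or the gripper's body presses on something with over 40 N, if the wrist force passes 120 N, or if a joint passes its speed limit or range.

## Working session

There is one attempt and no reset: what is moved stays moved. The work goes in short steps, Python scripts to look and compute and a shell command to move; the robot and the scene stay as the last step left them, time stands still between calls to the robot, and variables do not carry over. Pictures are saved under pics/ and viewed, and the job is handed in when it is done.

```bash
mkdir -p pics; ls
python3 - <<'E'
from station import *
import cv2
s=sense(); print(s)
for n in ("side","top"):
    im,d=get_image(n); cv2.imwrite(f"pics/{n}0.png",im[:,:,::-1])
    print(n,calibration(n))
    for th in ("handle","motor_mid","buff_mid","lathe","tin_mid"):
        print(th,[(x['xy'],round(x['p'],2)) for x in look_for(n,th)[:2]])
E
```

```text
pics
{'t': 0.0, 'qpos': array([ 1.14017918e+00,  2.59320968e-01,  1.53607432e+00, -8.02323117e-06,
        1.34799912e+00, -2.02779022e-01]), 'qvel': array([ 0.00076629, -0.00116055,  0.00191211, -0.0013013 , -0.00106852,
       -0.00017252]), 'joint_efforts': array([ 1.00953454e-03, -4.37312973e+01, -2.84002018e+01,  7.20519363e-02,
        4.13041993e-02, -1.13200590e-04]), 'ee_pos': array([123.96592014, 535.28756824, 217.83308499]), 'ee_rot': array([ 1.13671891e-01,  9.93517936e-01, -8.57297688e-04, -2.76844826e-04]), 'contact_force': array([-0.3725727 , -0.01950488, -0.15931351]), 'moment': array([ 0.06433535, -0.00847929,  0.00911595]), 'width': 0.9994104797921332}
side {'fovy': 44.80857554424817, 'cx': 260.5709125500108, 'cy': 193.2360239254366, 'dist': array([-0.12390034,  0.        ,  0.        ,  0.        ,  0.        ]), 'position': array([ -79.36118484, -712.55874713,  993.10760765]), 'attitude': array([ 0.3517984 , -0.14582128, -0.36318311,  0.85033645])}
handle [([263.3, 128.7], 0.5)]
motor_mid []
buff_mid [([309.5, 216.7], 0.9)]
lathe [([308.2, 213.6], 0.56)]
tin_mid [([214.0, 221.6], 0.94)]
top {'fovy': 55.29349862378675, 'cx': 260.00386374445867, 'cy': 191.69512414107442, 'dist': array([-0.03315339,  0.        ,  0.        ,  0.        ,  0.        ]), 'position': array([ 400.16559866, -113.90827642, 1225.34878653]), 'attitude': array([ 0.04822813, -0.0484169 , -0.70164991,  0.70923709])}
handle [([235.7, 164.5], 0.71), ([235.5, 164.4], 0.55)]
motor_mid [([300.4, 177.4], 0.84)]
buff_mid [([299.5, 176.2], 0.65)]
lathe [([301.7, 179.0], 0.72)]
tin_mid [([233.3, 230.0], 0.85)]
```

View pics/side0.png

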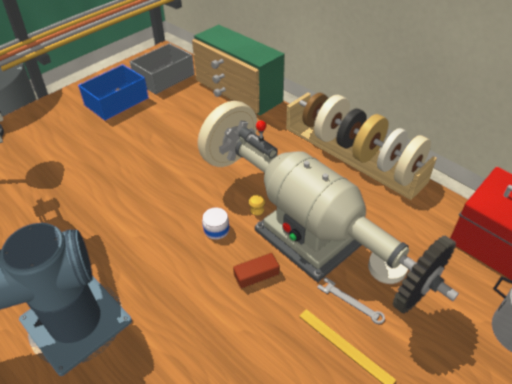

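View pics/top0.png

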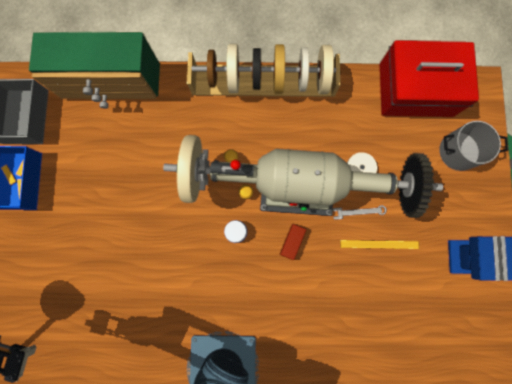

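The side view shows the ball at about (261,126) and the pale wheel at about (228,133). In the top view the ball is at (235,165), the pale wheel at (189,168), and the lathe runs along world y with its front facing the robot. The next step is to measure the frame.

```bash
cat > h.py <<'E'
from station import *
import numpy as np, cv2
from scipy.spatial.transform import Rotation as R
def cam(n):
    c=calibration(n); f=192/np.tan(np.radians(c['fovy']/2))
    return c,np.array([[f,0,c['cx']],[0,f,c['cy']],[0,0,1]]),R.from_quat(c['attitude']).as_matrix()
def rays(n,uv):
    c,K,M=cam(n); u=cv2.undistortPoints(np.array(uv,float).reshape(-1,1,2),K,c['dist']).reshape(-1,2)
    return c['position'],np.c_[u[:,0],-u[:,1],-np.ones(len(u))]@M.T
def cloud(n,d,uv):
    p,r=rays(n,uv); uv=np.array(uv).round().astype(int); return p+r*d[uv[:,1],uv[:,0]][:,None]
def proj(n,P):
    c,K,M=cam(n); q=(np.atleast_2d(P)-c['position'])@M; q=q*[1,-1,-1]
    return cv2.projectPoints(q,np.zeros(3),np.zeros(3),K,c['dist'])[0].reshape(-1,2)
def redball(n,im,lo,hi):
    hsv=cv2.cvtColor(im,cv2.COLOR_RGB2HSV); m=((hsv[...,0]<8)|(hsv[...,0]>172))&(hsv[...,1]>170)&(hsv[...,2]>90)
    mm=np.zeros_like(m); mm[lo[1]:hi[1],lo[0]:hi[0]]=m[lo[1]:hi[1],lo[0]:hi[0]]
    v,u=np.nonzero(mm); return np.array([u.mean(),v.mean()]),len(u),np.c_[u,v]
def tri(uvs):
    A=0;b=0
    for n,uv in uvs:
        p,r=rays(n,[uv]); r=r[0]/np.linalg.norm(r[0]); Q=np.eye(3)-np.outer(r,r); A=A+Q; b=b+Q@p
    x=np.linalg.solve(A,b); return x
E
python3 - <<'E'
from h import *
S,ds=get_image("side");T,dt=get_image("top")
a,na,pa=redball("side",S,(245,110),(280,145)); b,nb,pb=redball("top",T,(220,150),(255,180))
print(a,na,b,nb,"tri",tri([("side",a),("top",b)]))
for n,d,p in(("side",ds,pa),("top",dt,pb)): print(n,cloud(n,d,p).round(0)[:: max(1,len(p)//8)])
# axis from top cloud
v,u=np.mgrid[130:215,170:450]; uv=np.c_[u.ravel(),v.ravel()]
for n,d,uv in(("top",dt,uv),):
    P=cloud(n,d,uv); P=P[(d[uv[:,1],uv[:,0]]>0)]
    # motor: top strip
    m=P[P[:,2]>205]
    for y in range(-420,420,20):
        s=P[(abs(P[:,1]-y)<10)&(P[:,2]>150)]
        if len(s)>5: print(y,len(s),'x',np.percentile(s[:,0],[1,50,99]).round(),'zmax',np.percentile(s[:,2],98).round())
np.save('dt.npy',dt)
big=cv2.resize(T[120:225,160:300],None,fx=5,fy=5,interpolation=cv2.INTER_CUBIC); cv2.imwrite("pics/c1.png",big[:,:,::-1])
big=cv2.resize(S[85:215,190:320],None,fx=4.5,fy=4.5,interpolation=cv2.INTER_CUBIC); cv2.imwrite("pics/c2.png",big[:,:,::-1])
E
```

```text
[260.75       125.13636364] 88 [235.19277108 164.24096386] 83 tri [603.35741284 -47.53889562 277.68050675]
side [[881. 226.   8.]
 [602. -40. 284.]
 [602. -47. 285.]
 [600. -53. 286.]
 [599. -57. 285.]
 [601. -58. 282.]
 [606. -60. 277.]
 [596. -53. 273.]]
top [[614. -41. 280.]
 [611. -49. 282.]
 [607. -52. 287.]
 [605. -52. 285.]
 [602. -50. 286.]
 [600. -47. 283.]
 [597. -47. 285.]
 [595. -53. 283.]
 [591. -47. 276.]]
-420 131 x [553. 574. 606.] zmax 195.0
-400 131 x [554. 577. 609.] zmax 194.0
-380 111 x [556. 579. 609.] zmax 203.0
-360 168 x [533. 579. 633.] zmax 223.0
-340 261 x [523. 577. 646.] zmax 235.0
-320 337 x [513. 577. 658.] zmax 244.0
-300 385 x [511. 575. 658.] zmax 244.0
-280 375 x [512. 578. 663.] zmax 245.0
-260 388 x [514. 576. 661.] zmax 253.0
-240 392 x [515. 580. 665.] zmax 244.0
-220 368 x [516. 580. 663.] zmax 245.0
-200 379 x [517. 580. 664.] zmax 254.0
-180 397 x [519. 582. 666.] zmax 244.0
-160 375 x [520. 583. 665.] zmax 243.0
-140 340 x [525. 583. 660.] zmax 237.0
-120 277 x [540. 587. 649.] zmax 226.0
-100 153 x [557. 596. 635.] zmax 227.0
-80 133 x [575. 591. 628.] zmax 229.0
-60 149 x [576. 595. 629.] zmax 285.0
-40 141 x [577. 593. 616.] zmax 286.0
-20 130 x [579. 596. 631.] zmax 225.0
0 142 x [580. 597. 630.] zmax 229.0
20 124 x [577. 596. 636.] zmax 228.0
40 194 x [554. 612. 670.] zmax 220.0
60 246 x [551. 616. 704.] zmax 221.0
80 730 x [517. 603. 698.] zmax 264.0
100 430 x [515. 587. 696.] zmax 265.0
120 31 x [520. 550. 624.] zmax 254.0
140 48 x [600. 614. 625.] zmax 179.0
160 6 x [607. 615. 624.] zmax 176.0
```

View pics/c1.png

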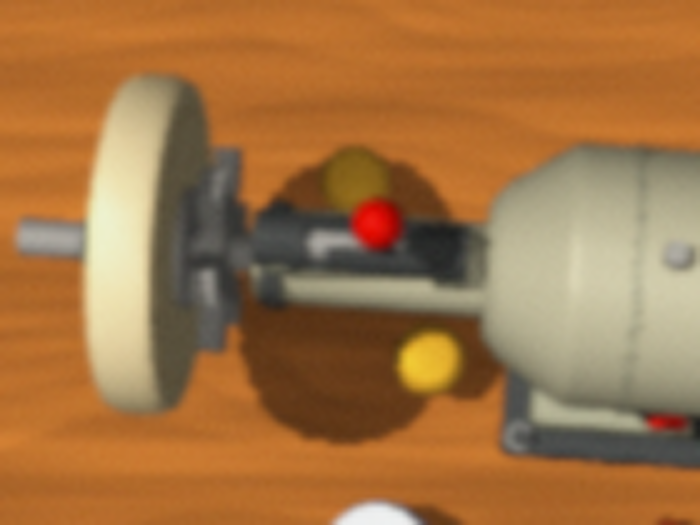

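View pics/c2.png

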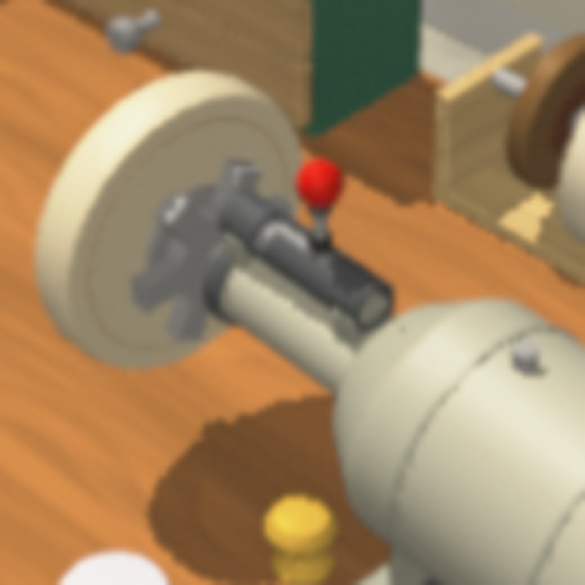

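```bash
cat > f.py <<'E'
from h import *
from scipy.optimize import least_squares
dt=np.load('dt.npy')
v,u=np.mgrid[130:215,170:450]; uv=np.c_[u.ravel(),v.ravel()]
P=cloud("top",dt,uv)
m=P[(P[:,1]>-305)&(P[:,1]<-160)&(P[:,2]>190)&(P[:,2]<246)]
def f(p):
    x=m[:,0]-(p[0]+np.tan(p[1])*(m[:,1]+229)); return np.hypot(x*np.cos(p[1]),m[:,2]-165-p[2])-78
r=least_squares(f,[590,.06,0],loss='soft_l1'); print('motor fit',r.x,np.median(abs(r.fun)))
caps=P[(P[:,2]>248)&(P[:,1]<-150)&(P[:,1]>-310)]
for lo,hi in((-300,-230),(-230,-160)):
    s=caps[(caps[:,1]>lo)&(caps[:,1]<hi)]; print('cap',len(s),s.mean(0).round(1))
b=P[(P[:,2]>180)&(P[:,1]>70)&(P[:,1]<130)]; print('buff top',b[b[:,2]>255].mean(0).round(1), np.percentile(b[:,1],[2,98]))
B=P[(P[:,2]>255)&(abs(P[:,1]+47)<30)]
g=least_squares(lambda c:np.linalg.norm(B-c,axis=1)-14,[603,-47,273],loss='soft_l1',f_scale=2); print('ball sphere',g.x,len(B))
E
python3 f.py
```

```text
motor fit [ 5.93111550e+02  6.23963979e-02 -9.00850931e-01] 1.0064407615674469
cap 20 [ 590.1 -266.2  252.8]
cap 20 [ 594.  -206.   252.9]
buff top [612.3  90.8 260.6] [ 70.51628454 110.75207731]
ball sphere [604.09577715 -47.9135662  272.25598295] 85
```

```bash
python3 -m pendant '[[0,0,-9.5,0,0,-50,1],[0,0,0,0,0,-50,1],[0,0,0,0,0,-50,1],[0,-8.75,0,0,0,0,1],[0,-8.75,0,0,0,0,1],[0,-8.75,0,0,0,0,1],[0,-8.75,0,0,0,0,1],[0,0,0,0,0,0,1]]' 5
cat > w.py <<'E'
import sys
from h import *
# target in lathe axes relative to ball start centre: dx,dy,dz of TCP ; prints tool-frame shift
psi=.0624; B=np.array([604,-48.5,272.5]); c,s=np.cos(psi),np.sin(psi)
L=np.array([[c,s,0],[-s,c,0],[0,0,1]]).T   # columns: lathe x,y,z in world
st=sense(); M=R.from_quat(st['ee_rot']).as_matrix(); p=st['ee_pos']
print('tcp in lathe rel ball start',(L.T@(p-B)).round(1),'F lathe',(L.T@st['contact_force']).round(1),'w',round(st['width'],3),'t',st['t'])
tz=np.array([np.sin(np.radians(35)),0,-np.cos(np.radians(35))]); ty=np.array([0,1,0]); D=L@np.c_[np.cross(ty,tz),ty,tz]
print('rot err tool deg',np.degrees(R.from_matrix(M.T@D).as_rotvec()).round(2))
for a in sys.argv[1:]:
    t=np.array(eval(a),float); q=B+L@t; d=M.T@(q-p); print(a,'tool shift',d.round(1),'rows>=',np.ceil(np.linalg.norm(d)/62.5)); p=q
E
python3 w.py "[0,-60,120]" "[4,-45,-8]"
```

```text
t: 1.7
ee_pos: [121.7, 535.6, 366.8]
ee_rot: [0.027, 0.953, -0.011, 0.3]
contact_force: [-0.0, -0.4, 0.1]
width: 0.192
tcp in lathe rel ball start [-444.9  613.1   94.3] F lathe [-0.1 -0.4  0.1] w 0.192 t 1.7
rot err tool deg [-4.13 -0.04 -5.49]
[0,-60,120] tool shift [-441.2 -615.1  280.3] rows>= 13.0
[4,-45,-8] tool shift [ 71.5  15.9 106.1] rows>= 3.0
```

```bash
python3 -m pendant '[[-4.1,0,-5.5,0,0,0,1],[0,0,0,0,0,0,1]]'; python3 w.py "[0,-60,120]" 
python3 - <<'E'
E
```

```text
t: 1.95
ee_pos: [124.7, 535.2, 369.7]
ee_rot: [-0.026, 0.954, 0.011, 0.3]
contact_force: [0.6, 0.5, 0.2]
width: 0.01
tcp in lathe rel ball start [-442.   612.5   97.2] F lathe [0.6 0.4 0.2] w 0.01 t 1.95
rot err tool deg [ 0.05 -0.07 -0.48]
[0,-60,120] tool shift [-381.1 -669.5  233.8] rows>= 13.0
```

```bash
python3 -m pendant '[[0,0,-0.5,-25,-45,16,1],[0,0,0,-25,-45,16,1],[0,0,0,-25,-45,16,1],[0,0,0,-25,-45,16,1],[0,0,0,-25,-45,16,1],[0,0,0,-25,-45,16,1],[0,0,0,-25,-45,16,1],[0,0,0,-25,-45,16,1],[0,0,0,-25,-45,16,1],[0,0,0,-25,-45,16,1],[0,0,0,0,0,0,1]]'; python3 w.py "[0,-60,120]" "[4,-45,-8]"
```

```text
t: 3.32
ee_pos: [451.1, 100.0, 382.4]
ee_rot: [-0.024, 0.953, 0.007, 0.301]
contact_force: [-0.7, 0.3, -0.0]
width: 0.008
tcp in lathe rel ball start [-143.4  157.8  109.9] F lathe [-0.7  0.3 -0. ] w 0.008 t 3.325
rot err tool deg [-0.43  0.02 -0.57]
[0,-60,120] tool shift [-125.4 -216.    75.6] rows>= 5.0
[4,-45,-8] tool shift [ 70.3  15.1 107. ] rows>= 3.0
```

```bash
python3 -m pendant '[[-0.4,0,-0.5,-25,-43,15,1],[0,0,0,-25,-43,15,1],[0,0,0,-25,-43,15,1],[0,0,0,-25,-43,15,1],[0,0,0,-25,-43,15,1],[0,0,0,0,0,0,1],[0,0,0,0,0,0,1]]'; python3 w.py "[0,-60,80]" "[6,-50,-8]"
```

```text
t: 4.2
ee_pos: [608.9, -95.6, 391.7]
ee_rot: [-0.036, 0.953, 0.012, 0.3]
contact_force: [-0.3, 0.6, 0.1]
width: 0.005
tcp in lathe rel ball start [  2.  -47.3 119.2] F lathe [-0.3  0.7  0.1] w 0.005 t 4.2
rot err tool deg [ 0.52 -0.07  0.64]
[0,-60,80] tool shift [ 24.2 -12.7  30.9] rows>= 1.0
[6,-50,-8] tool shift [45.4  9.8 75.7] rows>= 2.0
```

```bash
python3 -m pendant '[[0.5,0,0.6,24,-8,31,1],[0,0,0,20,0,30,1],[0,0,0,0,0,0,1],[0,0,0,0,0,0,1]]'; python3 w.py "[6,-50,-8]" "[6,-36,-8]"
python3 - <<'E'
from h import *
for n,(a,b,c,d) in (("top",(100,230,160,320)),("side",(60,220,180,340))):
    im,_=get_image(n); cv2.imwrite(f"pics/{n}1.png",cv2.resize(im[a:b,c:d],None,fx=3.7,fy=3.7,interpolation=cv2.INTER_CUBIC)[:,:,::-1])
E
```

```text
t: 4.7
ee_pos: [609.2, -104.3, 319.0]
ee_rot: [-0.031, 0.953, 0.008, 0.302]
contact_force: [0.3, 0.3, 0.8]
width: 0.007
tcp in lathe rel ball start [  1.7 -56.   46.5] F lathe [0.3 0.3 0.8] w 0.007 t 4.7
rot err tool deg [-0.11  0.15  0.15]
[6,-50,-8] tool shift [27.8  6.2 47. ] rows>= 1.0
[6,-36,-8] tool shift [-0. 14. -0.] rows>= 1.0
```

View pics/top1.png

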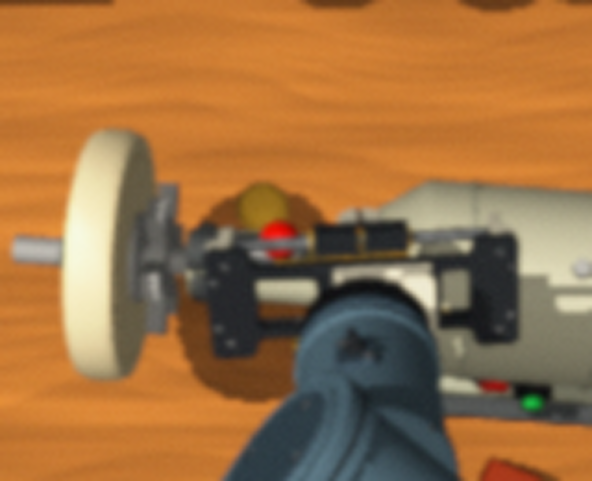

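View pics/side1.png

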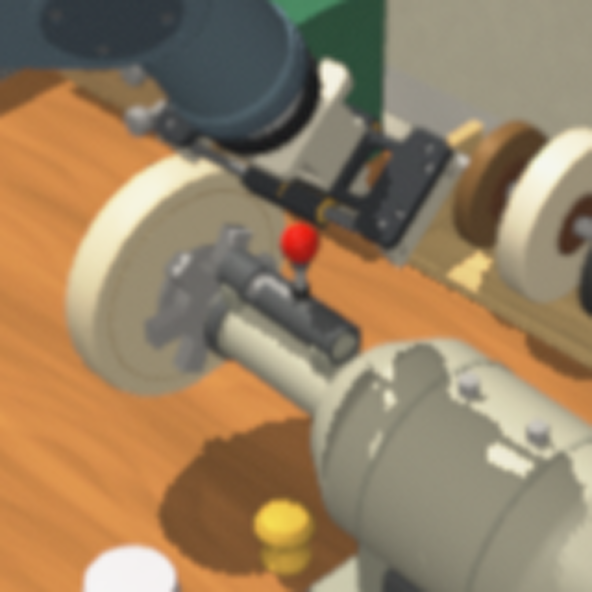

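```bash
python3 - <<'E'
from h import *
s=sense(); M=R.from_quat(s['ee_rot']).as_matrix()
for n,o in(("top",(160,100)),("side",(180,60))):
    for k in (0,-19,-84):
        for y in (-17.5,17.5):
            print(n,k,y,((proj(n,s['ee_pos']+M@[0,y,k])-o)*3.7).round())
E
python3 -m pendant '[[0,0,0,14,3,24,1],[0,0,0,14,3,24,1],[0,0,0,0,0,0,1]]'; python3 w.py "[6,-36,-8]"
```

```text
top 0 -17.5 [[384. 215.]]
top 0 17.5 [[333. 218.]]
top -19 -17.5 [[385. 226.]]
top -19 17.5 [[333. 228.]]
top -84 -17.5 [[389. 265.]]
top -84 17.5 [[334. 268.]]
side 0 -17.5 [[388. 232.]]
side 0 17.5 [[347. 212.]]
side -19 -17.5 [[378. 221.]]
side -19 17.5 [[336. 200.]]
side -84 -17.5 [[342. 178.]]
side -84 17.5 [[298. 157.]]
t: 5.18
ee_pos: [612.4, -98.3, 260.3]
ee_rot: [-0.03, 0.954, 0.009, 0.3]
contact_force: [0.2, -0.3, -0.3]
width: 0.006
tcp in lathe rel ball start [  5.3 -50.2 -12.2] F lathe [ 0.2 -0.3 -0.3] w 0.006 t 5.175
rot err tool deg [ 0.   -0.12  0.03]
[6,-36,-8] tool shift [-3.  14.2 -3. ] rows>= 1.0
```

```bash
python3 -m pendant '[[0,0,0,-3,6,-3,1],[0,0,0,0,6,0,1],[0,0,0,0,0,0,1]]'; python3 w.py; python3 -m pendant '[[0,0,0,0,4,0,1],[0,0,0,0,4,0,1],[0,0,0,0,4,0,1],[0,0,0,0,4,0,1],[0,0,0,0,0,0,1]]'; python3 w.py
```

```text
t: 5.55
ee_pos: [613.3, -86.5, 266.7]
ee_rot: [-0.031, 0.953, 0.008, 0.301]
contact_force: [0.5, 0.3, 0.9]
width: 0.004
tcp in lathe rel ball start [  6.9 -38.5  -5.8] F lathe [0.5 0.3 0.9] w 0.004 t 5.55
rot err tool deg [-0.11  0.09  0.14]
t: 6.18
ee_pos: [612.1, -71.2, 265.5]
ee_rot: [-0.03, 0.953, 0.008, 0.301]
contact_force: [-0.2, -3.0, 0.3]
width: 0.007
tcp in lathe rel ball start [  6.7 -23.2  -7. ] F lathe [-0.4 -3.   0.3] w 0.007 t 6.175
rot err tool deg [-0.13  0.02  0.09]
```

```bash
python3 -m pendant '[[0,0,0,0,4,0,1],[0,0,0,0,4,0,1],[0,0,0,0,4,0,1],[0,0,0,0,4,0,1],[0,0,0,0,4,0,1],[0,0,0,0,4,0,1],[0,0,0,0,0,0,1]]'; python3 w.py
python3 - <<'E'
from h import *
for n,(a,b,c,d) in (("top",(100,230,160,320)),("side",(60,220,180,340))):
    im,_=get_image(n); cv2.imwrite(f"pics/{n}2.png",cv2.resize(im[a:b,c:d],None,fx=3.7,fy=3.7,interpolation=cv2.INTER_CUBIC)[:,:,::-1])
E
```

```text
t: 7.05
ee_pos: [610.4, -46.5, 265.3]
ee_rot: [-0.03, 0.953, 0.009, 0.301]
contact_force: [1.6, -2.5, 1.7]
width: 0.008
tcp in lathe rel ball start [ 6.5  1.6 -7.2] F lathe [ 1.4 -2.6  1.7] w 0.008 t 7.05
rot err tool deg [-0.06 -0.    0.09]
```

View pics/top2.png

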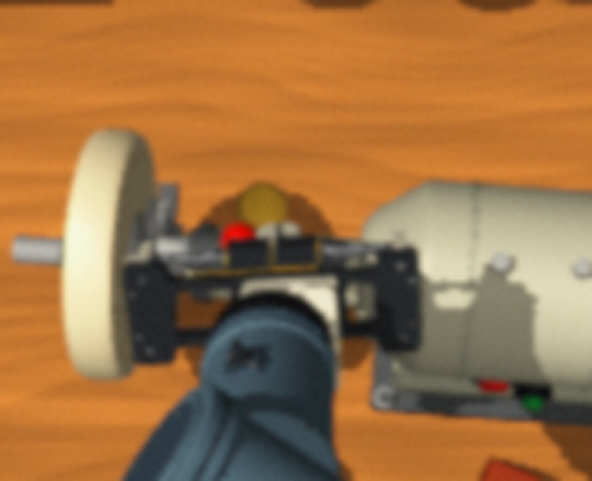

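View pics/side2.png

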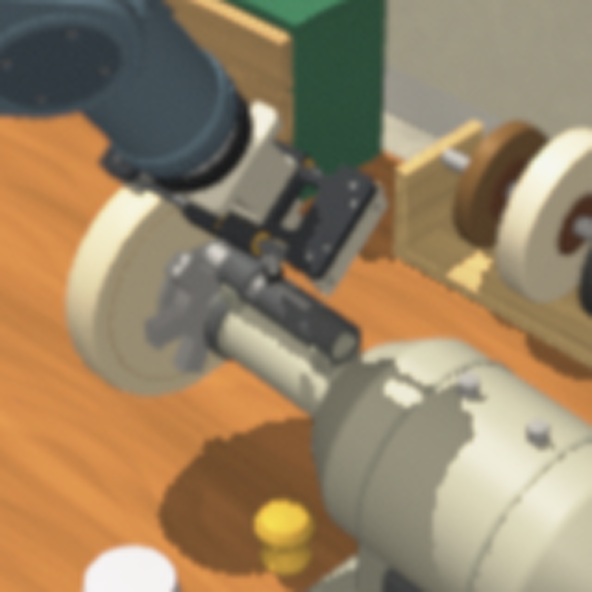

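```bash
python3 -m pendant '[[0,0,0,0,4,0,1],[0,0,0,0,4,0,1],[0,0,0,0,0,0,1]]'; python3 w.py;  python3 -m pendant '[[0,0,0,0,2,0,1],[0,0,0,0,0,0,1]]'; python3 w.py
```

```text
t: 7.52
ee_pos: [609.8, -38.6, 265.2]
ee_rot: [-0.03, 0.953, 0.009, 0.3]
contact_force: [0.7, -2.6, 1.6]
width: 0.0
tcp in lathe rel ball start [ 6.4  9.6 -7.3] F lathe [ 0.5 -2.6  1.6] w 0.0 t 7.525
rot err tool deg [-0.06 -0.01  0.08]
t: 7.78
ee_pos: [609.7, -36.9, 265.2]
ee_rot: [-0.03, 0.953, 0.009, 0.3]
contact_force: [0.1, -2.5, 1.9]
width: 0.006
tcp in lathe rel ball start [ 6.5 11.3 -7.3] F lathe [-0.  -2.5  1.9] w 0.006 t 7.775
rot err tool deg [-0.07 -0.01  0.07]
```

```bash
python3 -m pendant '[[0,0,0,0,1.5,0,1],[0,0,0,0,0,0,1]]'; python3 w.py
```

```text
t: 8.02
ee_pos: [609.7, -35.5, 265.2]
ee_rot: [-0.03, 0.953, 0.009, 0.3]
contact_force: [0.7, -3.3, 2.8]
width: 0.005
tcp in lathe rel ball start [ 6.5 12.7 -7.3] F lathe [ 0.5 -3.3  2.8] w 0.005 t 8.025
rot err tool deg [-0.08 -0.01  0.06]
```

```bash
for i in 1; do python3 -m pendant '[[0,0,0,0,1.5,0,1],[0,0,0,0,0,0,1]]'; python3 w.py; done
```

```text
t: 8.28
ee_pos: [609.7, -34.2, 265.4]
ee_rot: [-0.03, 0.953, 0.008, 0.301]
contact_force: [0.1, -4.8, 1.8]
width: 0.006
tcp in lathe rel ball start [ 6.6 13.9 -7.1] F lathe [-0.2 -4.8  1.8] w 0.006 t 8.275
rot err tool deg [-0.11  0.01  0.07]
```

```bash
python3 -m pendant '[[0,0,0,0,1.5,0,1],[0,0,0,0,0,0,1]]'; python3 w.py
```

```text
t: 8.52
ee_pos: [609.8, -33.2, 265.6]
ee_rot: [-0.03, 0.953, 0.008, 0.301]
contact_force: [0.8, -7.4, 1.7]
width: 0.007
tcp in lathe rel ball start [ 6.8 14.9 -6.9] F lathe [ 0.3 -7.4  1.7] w 0.007 t 8.525
rot err tool deg [-0.16  0.04  0.08]
```

```bash
python3 -m pendant '[[0,0,0,0,-10,0,1],[0,0,0,-20,0,-45,1],[0,0,0,-20,0,0,1],[0,0,0,0,0,0,1],[0,0,0,0,0,0,1]]'; python3 w.py "[8,40,55]" "[31,40,11]"
python3 - <<'E'
from h import *
o=[]
for n,(a,b,c,d) in (("top",(100,230,160,320)),("side",(60,220,180,340))):
    im,D=get_image(n); cv2.imwrite(f"pics/{n}3.png",cv2.resize(im[a:b,c:d],None,fx=3.7,fy=3.7,interpolation=cv2.INTER_CUBIC)[:,:,::-1])
    print(n,[(x['xy'],x['p']) for x in look_for(n,'handle')], redball(n,im,(210,100),(285,175))[:2])
    psi=.0624;B=np.array([604,-48.5,272.5])
    print('expect',proj(n,B+45*np.array([np.sin(psi),np.cos(psi),0])))
E
```

```text
t: 9.15
ee_pos: [615.9, -41.3, 322.9]
ee_rot: [-0.03, 0.954, 0.009, 0.299]
contact_force: [-0.6, 0.4, -0.3]
width: 0.006
tcp in lathe rel ball start [12.3  6.4 50.4] F lathe [-0.5  0.4 -0.3] w 0.006 t 9.15
rot err tool deg [ 0.03 -0.21  0.05]
[8,40,55] tool shift [ 0.9 33.6 -6.2] rows>= 1.0
[31,40,11] tool shift [ 6.2 -0.  49.3] rows>= 1.0
top [] (array([nan, nan]), 0)
expect [[218.91173333 163.07530292]]
side [([251.8, 123.3], 0.4)] (array([249.12, 119.36]), 75)
expect [[249.31954234 119.18358501]]h.py:18: RuntimeWarning: Mean of empty slice.
  v,u=np.nonzero(mm); return np.array([u.mean(),v.mean()]),len(u),np.c_[u,v]
  ret = ret.dtype.type(ret / rcount)
```

View pics/side3.png

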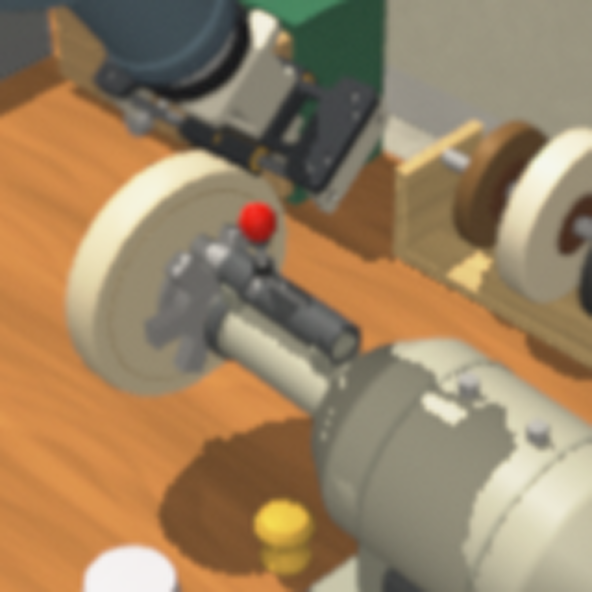

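View pics/top3.png

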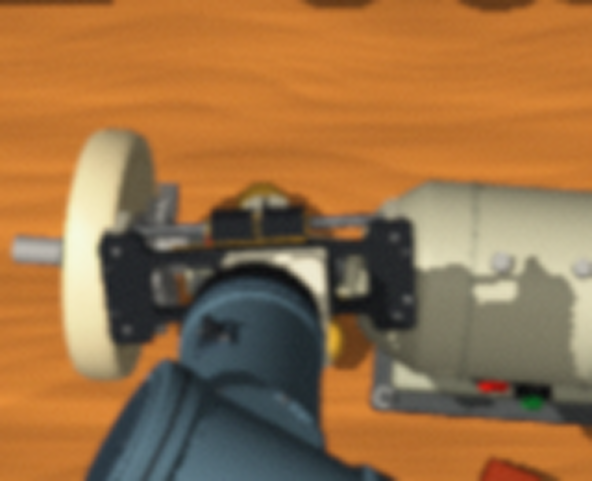

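The side view shows the ball at (249,119), where bolt = 0.045 predicts (249.3,119.2). The bolt is at its far end. Next I go round to the back of the ball.

```bash
python3 -m pendant '[[0,0,0,-3,33,0,1],[0,0,0,0,0,0,1],[0,0,0,4,0,22,1],[0,0,0,4,0,22,1],[0,0,0,0,0,0,1],[0,0,0,0,0,0,1]]'; python3 w.py "[31,40,11]" "[22,40,6]"
python3 - <<'E'
from h import *
for n,(a,b,c,d) in (("side",(60,220,180,340)),):
    im,_=get_image(n); cv2.imwrite(f"pics/{n}4.png",cv2.resize(im[a:b,c:d],None,fx=3.7,fy=3.7,interpolation=cv2.INTER_CUBIC)[:,:,::-1])
E
```

```text
t: 10.1
ee_pos: [636.2, -8.3, 286.7]
ee_rot: [-0.03, 0.953, 0.008, 0.301]
contact_force: [0.3, 0.1, 0.5]
width: 0.001
tcp in lathe rel ball start [34.7 38.1 14.2] F lathe [0.3 0.1 0.5] w 0.001 t 10.1
rot err tool deg [-0.11  0.02  0.06]
[31,40,11] tool shift [4.9 1.9 0.5] rows>= 1.0
[22,40,6] tool shift [10.2  0.  -1.1] rows>= 1.0
```

View pics/side4.png

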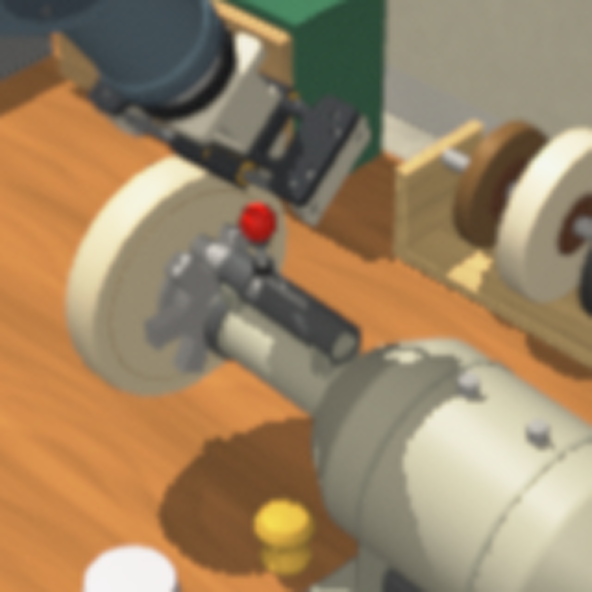

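```bash
python3 -m pendant '[[0,0,0,5,0,0,1],[0,0,0,5,0,0,1],[0,0,0,5,0,0,1],[0,0,0,4.7,0,-2.7,1],[0,0,0,4.7,0,-2.7,1],[0,0,0,0,0,0,1]]'; python3 w.py
cat > b.py <<'E'
from h import *
import sys
psi=.0624;B=np.array([604,-48.5,272.5]); ey=np.array([np.sin(psi),np.cos(psi),0]); ex=np.array([np.cos(psi),-np.sin(psi),0])
im,_=get_image("side"); a,b,c,d=60,220,180,340
cv2.imwrite(f"pics/side{sys.argv[1]}.png",cv2.resize(im[a:b,c:d],None,fx=3.7,fy=3.7,interpolation=cv2.INTER_CUBIC)[:,:,::-1])
print(redball("side",im,(205,100),(285,175))[:2],[(x['xy'],x['p']) for x in look_for("side",'handle')])
for t in range(0,61,10): 
    q=np.radians(t); print(t,proj("side",B+45*ey-62*np.sin(q)*ex+np.array([0,0,62*(np.cos(q)-1)])).round(1))
E
python3 b.py 5
```

```text
t: 10.9
ee_pos: [612.4, -9.3, 276.2]
ee_rot: [-0.03, 0.953, 0.008, 0.3]
contact_force: [0.9, 0.3, 2.0]
width: 0.002
tcp in lathe rel ball start [10.8 38.6  3.7] F lathe [1.  0.3 2. ] w 0.002 t 10.9
rot err tool deg [-0.09 -0.06  0.06]
(array([244.78688525, 123.09836066]), 61) []
0 [[249.3 119.2]]
10 [[246.2 121.2]]
20 [[243.2 123.7]]
30 [[240.4 126.7]]
40 [[237.9 130. ]]
50 [[235.7 133.6]]
60 [[234.1 137.4]]
```

```bash
python3 -m pendant '[[0,0,0,5,0,-1.9,1],[0,0,0,5,0,-1.8,1],[0,0,0,5.3,0,-1,1],[0,0,0,5.3,0,-0.9,1],[0,0,0,0,0,0,1]]'; python3 w.py; python3 b.py 6|head -1; python3 -m pendant '[[0,0,0,5.4,0,0,1],[0,0,0,5.4,0,0,1],[0,0,0,0,0,0,1]]'; python3 w.py; python3 b.py 7|head -1
```

```text
t: 11.62
ee_pos: [592.3, -10.5, 268.6]
ee_rot: [-0.03, 0.953, 0.009, 0.3]
contact_force: [-0.7, 0.8, -0.7]
width: 0.008
tcp in lathe rel ball start [-9.3 38.6 -3.9] F lathe [-0.6  0.9 -0.7] w 0.008 t 11.625
rot err tool deg [-0.08 -0.08  0.05]
(array([239.18644068, 129.55932203]), 59) []
t: 12.1
ee_pos: [583.6, -11.0, 262.5]
ee_rot: [-0.03, 0.953, 0.009, 0.3]
contact_force: [0.3, -0.5, 0.1]
width: 0.007
tcp in lathe rel ball start [-18.   38.7 -10. ] F lathe [ 0.2 -0.5  0.1] w 0.007 t 12.1
rot err tool deg [-0.07 -0.06  0.05]
(array([236.64150943, 133.22641509]), 53) [([240.8, 134.1], 0.47)]
```

View pics/side7.png

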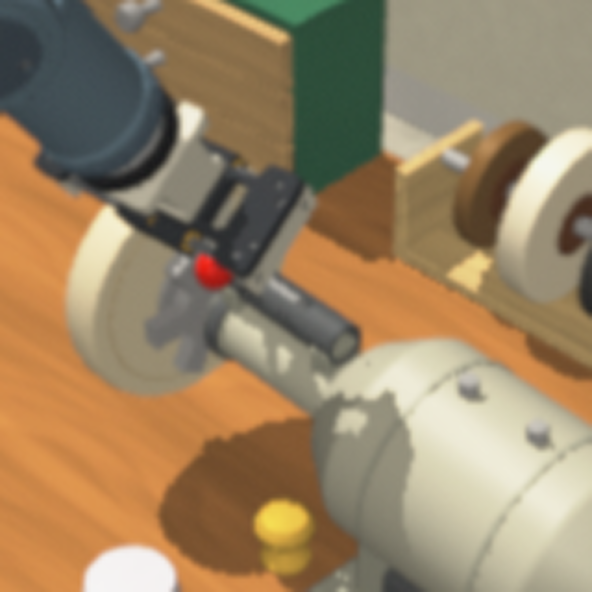

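```bash
python3 -m pendant '[[0,0,0,5.3,0,0.9,1],[0,0,0,5.3,0,1,1],[0,0,0,0,0,0,1]]'; python3 w.py; python3 b.py 8|head -1
```

```text
t: 12.58
ee_pos: [576.0, -11.5, 254.8]
ee_rot: [-0.03, 0.953, 0.009, 0.3]
contact_force: [0.3, -0.2, 0.1]
width: 0.005
tcp in lathe rel ball start [-25.6  38.7 -17.7] F lathe [ 0.3 -0.2  0.1] w 0.005 t 12.575
rot err tool deg [-0.07 -0.07  0.04]
(array([234.625     , 137.14583333]), 48) [([317.0, 221.2], 0.3)]
```

```bash
python3 -m pendant '[[0,0,0,3,0,1,1],[0,0,0,2,0,0.7,1],[0,0,0,0,0,0,1]]'; python3 w.py; python3 b.py 9|head -1
```

```text
t: 13.05
ee_pos: [574.0, -12.0, 251.8]
ee_rot: [-0.03, 0.953, 0.008, 0.301]
contact_force: [1.4, 0.6, 2.3]
width: 0.008
tcp in lathe rel ball start [-27.7  38.3 -20.7] F lathe [1.4 0.5 2.3] w 0.008 t 13.05
rot err tool deg [-0.11  0.08  0.06]
(array([234.04878049, 138.29268293]), 41) [([382.4, 274.1], 0.21)]
```

```bash
python3 -m pendant '[[0,0,0,1.5,0,0.5,1],[0,0,0,0,0,0,1]]'; python3 w.py; python3 b.py 10|head -1
```

```text
t: 13.4
ee_pos: [573.4, -12.1, 251.0]
ee_rot: [-0.03, 0.953, 0.008, 0.302]
contact_force: [1.7, 0.7, 4.4]
width: 0.0
tcp in lathe rel ball start [-28.3  38.2 -21.5] F lathe [1.7 0.6 4.4] w 0.0 t 13.4
rot err tool deg [-0.13  0.13  0.06]
(array([233.95121951, 138.85365854]), 41) [([235.9, 140.6], 0.42), ([414.1, 262.6], 0.23)]
```

```bash
python3 -m pendant '[[0,0,0,1.5,0,0.5,1],[0,0,0,0,0,0,1]]'; python3 w.py; python3 b.py 11|head -1
```

```text
t: 13.75
ee_pos: [572.8, -12.3, 250.4]
ee_rot: [-0.03, 0.953, 0.008, 0.302]
contact_force: [2.9, 1.0, 8.0]
width: 0.004
tcp in lathe rel ball start [-28.9  38.1 -22.1] F lathe [3.  0.8 8. ] w 0.004 t 13.75
rot err tool deg [-0.15  0.2   0.07]
(array([233.97435897, 139.38461538]), 39) [([236.0, 139.7], 0.49)]
```

```bash
python3 -m pendant '[[0,0,0,-8,0,0,1],[0,0,0,-12,0,0,1],[0,0,0,-15,0,-25,1],[0,0,0,-10,0,-40,1],[0,0,0,0,0,-50,1],[0,0,0,0,0,0,1],[0,0,0,0,0,0,1]]'; python3 w.py; python3 b.py 12
python3 - <<'E'
from h import *
im,_=get_image("top");cv2.imwrite("pics/top12.png",cv2.resize(im[100:230,160:320],None,fx=3.7,fy=3.7,interpolation=cv2.INTER_CUBIC)[:,:,::-1])
E
```

```text
t: 14.72
ee_pos: [542.3, -13.5, 367.6]
ee_rot: [-0.03, 0.954, 0.009, 0.3]
contact_force: [-0.5, -0.3, -0.0]
width: 0.002
tcp in lathe rel ball start [-59.4  38.8  95.1] F lathe [-0.5 -0.3 -0. ] w 0.002 t 14.725
rot err tool deg [-0.07 -0.11  0.04]
(array([235.25352113, 136.94366197]), 71) [([253.8, 139.8], 0.38)]
0 [[249.3 119.2]]
10 [[246.2 121.2]]
20 [[243.2 123.7]]
30 [[240.4 126.7]]
40 [[237.9 130. ]]
50 [[235.7 133.6]]
60 [[234.1 137.4]]
```

View pics/side12.png

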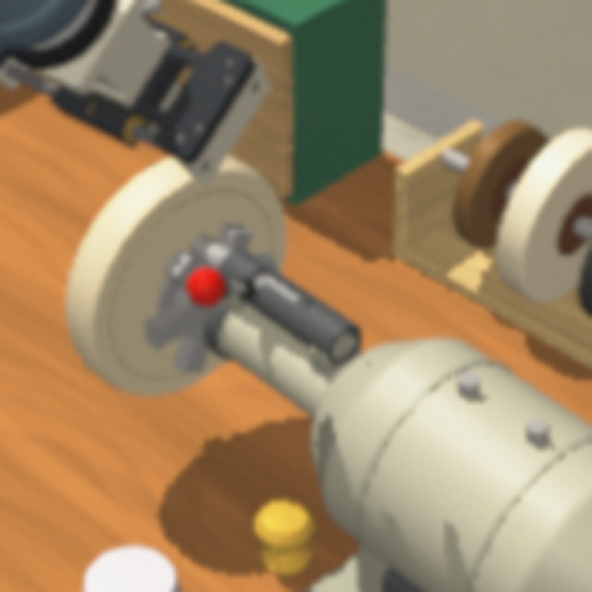

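View pics/top12.png

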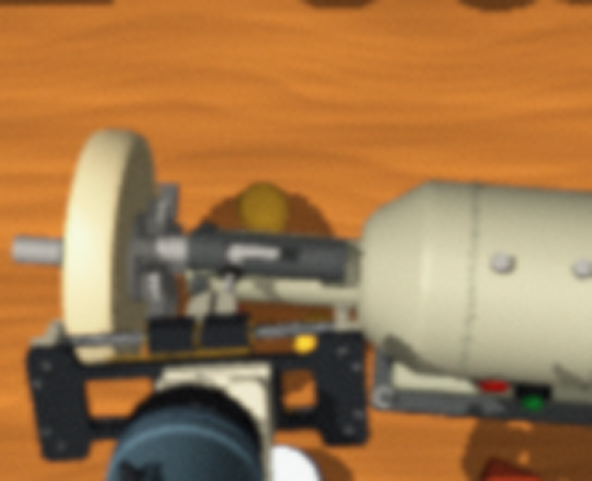

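```bash
python3 -m pendant '[[0,0,0,20,0,-50,1],[0,0,0,20,0,-50,1],[0,0,0,20,0,-50,1],[0,0,0,20,0,-50,1],[0,0,0,0,0,0,1],[0,0,0,0,0,0,1]]'
cat > m.py <<'E'
from h import *
from scipy.optimize import least_squares
psi=.0624;B=np.array([604,-48.5,272.5]); ey=np.array([np.sin(psi),np.cos(psi),0]); ex=np.array([np.cos(psi),-np.sin(psi),0])
Q=lambda b,t:B+b*ey-62*np.sin(t)*ex+np.array([0,0,62*(np.cos(t)-1)])
uv={}
for n,lo,hi in(("side",(205,100),(285,175)),("top",(195,150),(245,205))):
    im,D=get_image(n); uv[n],k,px=redball(n,im,lo,hi); print(n,uv[n],k,'at60:',proj(n,Q(45,np.pi/3)).round(1))
    a,b,c,d=(60,220,180,340) if n=="side" else (100,230,160,320)
    cv2.imwrite(f"pics/{n}_m.png",cv2.resize(im[a:b,c:d],None,fx=3.7,fy=3.7,interpolation=cv2.INTER_CUBIC)[:,:,::-1])
    P=cloud(n,D,px); P=P[np.linalg.norm(P-Q(45,1.0),axis=1)<25]
    if len(P)>10:
        g=least_squares(lambda c:np.linalg.norm(P-c,axis=1)-14,P.mean(0)-[0,0,10],loss='soft_l1',f_scale=2).x-B
        print(n,'sphere lathe',np.round([g@ex,g@ey,g[2]],1),'want',np.round([-53.7,45,-31],1),'turn',np.degrees(np.arctan2(-g@ex,62+g[2])).round(1))
    r=least_squares(lambda p:(proj(n,Q(p[0]*45,p[1]))[0]-uv[n]),[1,1.0]).x; print(n,'bolt',r[0]*45,'turn deg',np.degrees(r[1]))
r=least_squares(lambda p:np.r_[proj("top",Q(p[0]*45,p[1]))[0]-uv["top"],proj("side",Q(p[0]*45,p[1]))[0]-uv["side"]],[1,1.0]);print('both bolt',r.x[0]*45,np.degrees(r.x[1]),r.fun)
E
python3 m.py
```

```text
t: 15.62
ee_pos: [369.0, -26.3, 481.5]
ee_rot: [-0.028, 0.953, 0.009, 0.3]
contact_force: [0.3, -0.3, -0.4]
width: 0.003
side [235.25352113 136.94366197] 71 at60: [[234.1 137.4]]
side sphere lathe [-53.8  41.1 -28.9] want [-53.7  45.  -31. ] turn 58.4
side bolt 41.8417906644407 turn deg 57.38538025814273
top [219.76923077 185.14285714] 91 at60: [[218.4 184.8]]
top sphere lathe [-53.3  39.5 -31. ] want [-53.7  45.  -31. ] turn 59.9
top bolt 41.35676327329727 turn deg 60.91279875860828
both bolt 41.518359840933 58.36510148858732 [-0.10847957 -0.64541301 -0.07006295  0.42347215]
```

View pics/top_m.png

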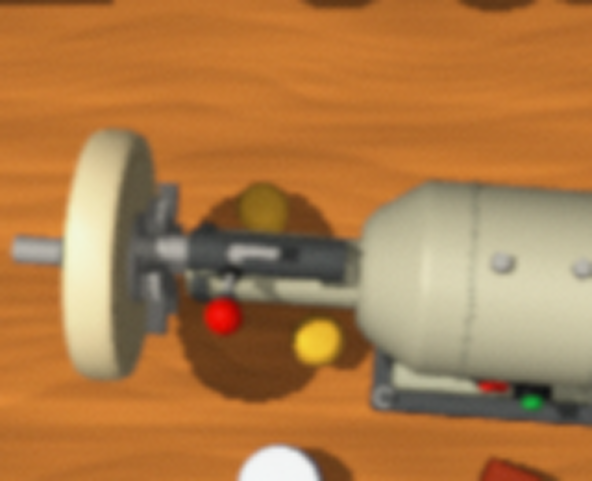

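View pics/side_m.png

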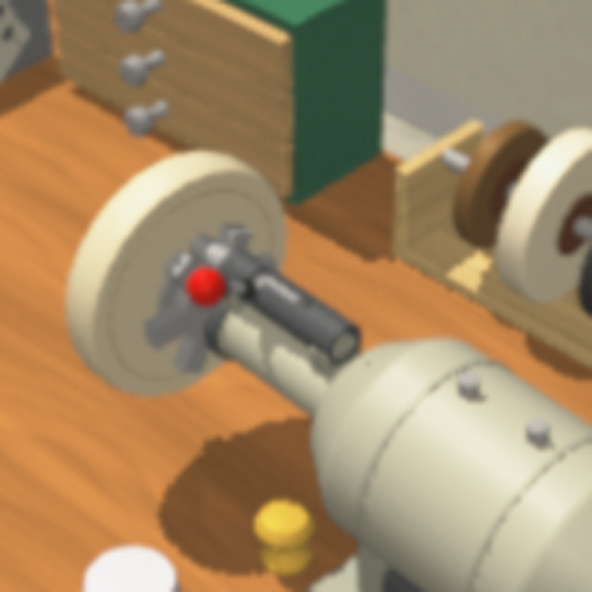

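Run:
```python
from h import *
B=np.array([604,-48.5,272.5]); print(proj("side",B),"meas 260.75 125.14"); print(proj("top",B),"meas 235.19 164.24")
from scipy.optimize import least_squares
psi=.0624; ey=np.array([np.sin(psi),np.cos(psi),0]); ex=np.array([np.cos(psi),-np.sin(psi),0])
Q=lambda b,t:B+b*ey-62*np.sin(t)*ex+np.array([0,0,62*(np.cos(t)-1)])
os=np.array([260.75,125.14])-proj("side",B)[0]; ot=np.array([235.19,164.24])-proj("top",B)[0]
m={"side":np.array([235.2535,136.9437])-os,"top":np.array([219.769,185.143])-ot}
r=least_squares(lambda p:np.r_[proj("top",Q(p[0]*45,p[1]))[0]-m["top"],proj("side",Q(p[0]*45,p[1]))[0]-m["side"]],[1,1.0]);print(r.x[0]*45,np.degrees(r.x[1]),r.fun)
for b in(42,45):
  for t in(55,60): print(b,t,proj("side",Q(b,np.radians(t)))-m["side"],proj("top",Q(b,np.radians(t)))-m["top"])
```

```text
[[261.02965909 126.84654933]] meas 260.75 125.14
[[235.80494299 164.28485051]] meas 235.19 164.24
39.34560594836026 60.688803539445566 [ 0.11717318 -0.04645006 -0.14535494 -0.03007566]
42 55 [[ 0.06805175 -2.62557811]] [[-0.95668407 -1.60659632]]
42 60 [[-0.71114663 -0.75582787]] [[-0.86865394 -0.28744838]]
45 55 [[-0.68208458 -3.15099004]] [[-2.0602781  -1.68653619]]
45 60 [[-1.4591448  -1.28304717]] [[-1.96769286 -0.36712394]]
```

Run:
```python
from h import *
for n in("side","top"):
    a=cv2.imread(f"pics/{n}0.png")[:,:,::-1]; b,_=get_image(n)
    d=cv2.absdiff(np.ascontiguousarray(a),b).max(2); cv2.imwrite(f"pics/{n}_diff.png",np.hstack([cv2.convertScaleAbs(d,alpha=3)]))
```

```text
(no output)
```

View pics/top_diff.png

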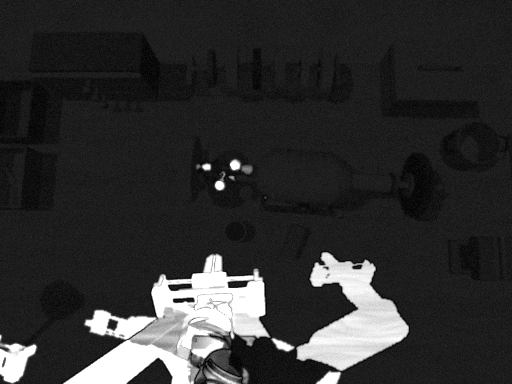

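View pics/side_diff.png

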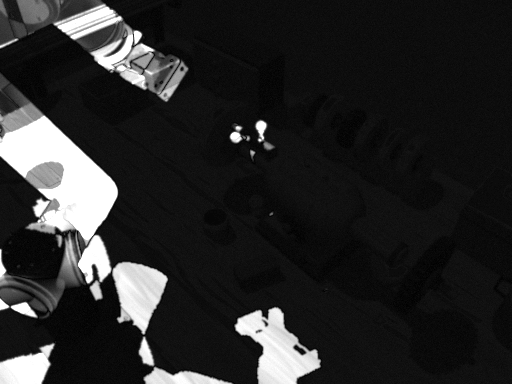

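The difference pictures show changes only at the handle, at the bolt's nose in the collar (top view, about (207,167)), and in the arm with its shadow. The wheels and the loose things show no change, so I am handing the job in.

```bash
python3 -c "
from station import *
print(sense()['contact_force'],sense()['t']); print(hand_in())"
```

```text
[0.51346287 0.29772438 0.0863262 ] 15.825
the job is handed in; nothing more can be done
None
```

The spindle is locked: I pushed the handle along its slot to the far end, then round the corner to the end of the short leg. The fingers stayed shut, the hand is clear of everything, and the job was handed in at about 15.8 s.

- **Long leg:** the push stopped where the far end was expected, at about 7 N. The side picture then put the ball where a bolt travel of 0.045 predicts.
- **Short leg:** the push stopped at about 8.5 N. After the hand withdrew, the two cameras put the handle at 57–61 degrees, where the end is 60.
- **Bolt position, where the checks disagreed:** my final estimates were 39–42 mm, below the nominal 45. I put this down to about 3 mm of play in the slot plus my error in measuring the starting point. With the handle swung over, the slot itself keeps the bolt in.
- **Rest of the scene:** compared with the first pictures, only the handle, the bolt's nose at the collar and the arm with its shadow had changed. The wheels, start button and loose things showed no change.

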